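# Release the cam lock and close the tin clamp

### The job

Close the tin clamp on the tin, using only your fingertips: first turn the brass cam to its low point by pushing its lever round until it points straight ahead at the red mark on the board, and only then push the black push plate to drive the slide fully home, so that the jaw moves the tin up to the end stop. Do not lift anything, do not touch the tin yourself, leave the lever pointing at its mark, and leave the mug, the mill and the tub where they stand.

Things in the scene. Friction and masses are not known exactly. Their poses are not given: they have to be found in the camera images.
- clamp: Tin clamp fixed to the worktop: bamboo board (top 12 mm up) from x = -115 to +125 mm, y = +-58 mm, with a wing to y = +120 mm for the cam. Origin at worktop height under the slide's centre line; +x forward, the way the slide is pushed (up to 0.35 rad off the robot's x), +y left. Rubber-faced end stop at x = 107 mm, 61 mm high; side cheeks at y = +-45 mm, top 32 mm.
- cam_pivot (a point): Vertical axis of the cam, at x = -5, y = +85 mm of the clamp; this point is on top of the hub, 49 mm above the worktop. The brass cam is a disc of radius 27 mm set 15 mm off this axis, 20 to 32 mm above the worktop, with the lever over its lobe. The red index mark lies on the board 78 to 87 mm straight ahead (+x) of the axis.
- cam (a joint): Cam and lever angle, rad. 0: lever points straight ahead (+x of the clamp) at the red mark, low point of the cam towards the follower arm. Positive: lever turned left (counter-clockwise from above), high side towards the follower, slide blocked. Range -0.8 to 2.8, no stop or click at 0; starts at 1.3 to 2.4. Friction 0.35 Nm (5.5 N at the post); stays where it is left.
- lever_post (a point): Centre of the top of the upright red finger post at the end of the lever, 86 mm above the worktop, 65 mm from the cam's axis. The post is 16 mm thick and free from 42 to 86 mm above the worktop; push it sideways. The lever under it is 16 mm wide, its top at 42 mm.
- slide (a joint): Advance of the slide, m: 0 back, 0.030 fully home (solid stop); starts at 0 to 0.004. Friction 3 N, no spring. Its steel follower arm, 14 mm thick, top 34 mm above the worktop, reaches left behind the cam (to y = +110 mm) and meets it unless the cam is at its low point; the slide can go home only within about 0.6 rad of it.
- push_face (a point): Centre of the rear (-x) face of the black push plate on the slide; 55 mm above the worktop; moves with the slide. The plate is 54 mm wide, 12 mm thick and stands from 24 to 80 mm above the worktop. Push it towards +x of clamp.
- fruit_tin: Closed white fruit tin, diameter 75 mm, height 58 mm, 0.26 kg, standing loose on the board between the jaw (in front of the slide, top 62 mm above the worktop) and the end stop; origin at the centre of its underside. At the clamp's x = 44 to 56 mm at first; about 68 mm when clamped.
- white_mug: Bystander: white mug, 78 x 116 mm with handle, 101 mm high; origin under its centre.
- salt_mill: Bystander: glass mill with grey top, diameter 44 mm, 90 mm high; origin under its centre.
- yoghurt_tub: Bystander: white food tub with foil lid, diameter 72 mm, 71 mm high; origin under its centre.
Mind the look-alikes: they are no part of the job. What is shaped like the fruit_tin but blue is not meant.

How it is judged:
By the outcome, as a careful person would: the job done as asked, in the order asked, and still so for the second after the job is handed in, with the robot touching nothing.
It also fails if it takes over 56 s, if anything falls off the work surface, if the arm or the gripper's body presses on something with over 40 N, if the wrist force passes 120 N, or if a joint passes its speed limit or range.

### The arm

A 6-joint arm with a two-finger parallel gripper is mounted at the origin on a cart in front of the work surface, level with it; the furniture and walls round the work are solid. World frame = base frame: x ahead of the robot, y to its left, z up, the work surface at z = 0. Lengths are in m, angles in degrees, forces in N, time in s.
With the tool pointing down it reaches from about 0.3 to 0.75 m from the base axis. Payload 8.5 kg.
Tool frame: the origin (TCP) lies at the very end of the fingers, on their centre line; the grasp point (between the pads) lies 19 mm behind it (env.tcp_to_grasp is the distance from the TCP to the grasp point, in m); z points along the fingers, y is the line along which they close (so a half turn about z gives the same grasp; the last joint's range is limited). The gripper opens to 85 mm and grips with 20 to 120 N. Pads are 22 mm wide; open, the fingers measure 114 mm over their backs; the gripper's body (76 mm by 85 mm) begins 54 mm behind the grasp point. The pads swing forward as they close: fully open they stand 13 mm farther back than shut.
Start: joints at [-12.336, 21.807, 74.336, -0, 83.858, -12.336], TCP at [0.55, 0, 0.231] pointing down, gripper open.
Joint ranges: [-178.18, 178.18], [-50.72, 133.34], [12.68, 142.11], [-81.47, 261.47], [9.98, 163.14], [-165.26, 165.26]. Speed limits (degrees/s): [136.94, 136.94, 180, 180, 180, 180].

### API

Orientations are given as a 3x3 rotation matrix whose columns are the frame's x, y, z axes.
In Python, from rig import status, get_image, env gives the robot as it stands.
- The arm moves only by the shell command python3 -m handwheel 'ROWS' [FORCE]. ROWS is text: rows parted by semicolons, each of 7 numbers parted by spaces: the shift along the world's x, y, z in cm, then the turn, a rotation vector about the world's x, y, z in degrees, then the opening, from 0 (shut) to 1 (fully open). In form: dx dy dz wx wy wz gripper; .... A call has 1 to 8 rows; each row is the pose to reach, as a shift and turn from the pose commanded when the call began; what a row does not reach only later rows make up. A row lasts 1/12 s, in which the tool goes at most 41.7 mm and 7.16 degrees, less where a joint would pass 70% of its speed; a pose out of reach is approached as far as the arm can. A call with a gripper value outside its range is refused whole. The fingers move at their own pace and stop on an object; FORCE is the grip in N (left out, the last holds). Time passes only in rows, so rows that repeat a pose let the fingers close. It gives the time, the measured TCP pose, the force, the opening and the grip force at its end, in the units of the state.
- status.observe(): the state, without advancing time (a new reading comes with each control period).
- get_image(name): name is "scene" or "side" or "wrist"; returns a dict with "color" (400x640x3 uint8, red, green, blue), "vertical_fov" (degrees; the focal length in pixels is half the picture's height over the tangent of half this angle, whatever the lens; pixels are square), "cx", "cy" (the principal point, pixels), "xyz" and "orientation" of the camera in the world. Camera axes: x right, y down, z forward; pixel columns grow to the right and rows downward; lengths in m; the calibration is good to about 2 mm. A picture is of the moment at which its call begins. There is no depth.
- env.close_job(): hands the job in; it is judged then, once.
The state is a dict: "time_s": time; "q": joint angles; "qvel": joint speeds; "joint_efforts": joint torques, N m; "position": TCP position; "tool_rot": TCP orientation; "ft_force": force on the tool from outside, world axes, zero at the start; "wrist_torque": the same for the moment, N m; "grip_width": finger opening in m; "gripper_force": force on a finger pad.
Only numpy, scipy, OpenCV 4.12 (cv2) and the standard library are available. Lean on these libraries where they do the work, as an engineer would, in place of code of your own. Each camera call takes 0.05 s, during which the arm holds its last target. There are 200 camera calls.

## Working session

There is one attempt and no reset: what is moved stays moved. The work goes in short steps, Python scripts to look and compute and a shell command to move; the robot and the scene stay as the last step left them, time stands still between calls to the robot, and variables do not carry over. Pictures are saved under pics/ and viewed, at most 10 in all, crops included, and the job is handed in when it is done.

```bash
ls; mkdir -p pics; cat > h.py <<'E'
import numpy as np, cv2
from rig import status, get_image, env
def grab(n,tag):
    im=get_image(n); cv2.imwrite(f'pics/{tag}.png',im['color'][:,:,::-1]); np.save(f'pics/{tag}.npy',im,allow_pickle=True); return im
def load(tag): return np.load(f'pics/{tag}.npy',allow_pickle=True).item()
def ray(im,u,v):
    f=im['color'].shape[0]/2/np.tan(np.radians(im['vertical_fov'])/2)
    d=np.array([(u-im['cx'])/f,(v-im['cy'])/f,1]); return np.array(im['xyz']),np.array(im['orientation'])@d
def plane(im,u,v,z):
    o,d=ray(im,u,v); return o+d*(z-o[2])/d[2]
def proj(im,p):
    f=im['color'].shape[0]/2/np.tan(np.radians(im['vertical_fov'])/2)
    c=np.array(im['orientation']).T@(np.array(p)-im['xyz']); return im['cx']+f*c[0]/c[2],im['cy']+f*c[1]/c[2]
E
python3 - <<'E'
from h import *
a=grab('scene','s0');b=grab('side','d0');w=grab('wrist','w0')
for i in (a,b,w): print(np.round(i['xyz'],3),i['vertical_fov'],np.round(np.array(i['orientation'])[:,2],2))
c=np.vstack([a['color'],b['color']])
cv2.imwrite('pics/m0.png',cv2.resize(c[:,:,::-1],(480,600)))
E
```

```text
pics
[ 0.018 -0.452  0.48 ] 55.653624022980345 [ 0.72  0.51 -0.46]
[0.546 0.621 0.585] 57.19387170706294 [ 0.12 -0.78 -0.62]
[0.55  0.07  0.374] 60.16823731251704 [-0.   -0.27 -0.96]
```

View pics/s0.png

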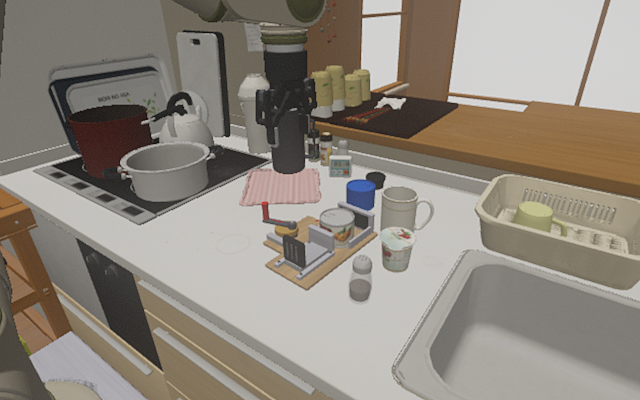

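View pics/d0.png

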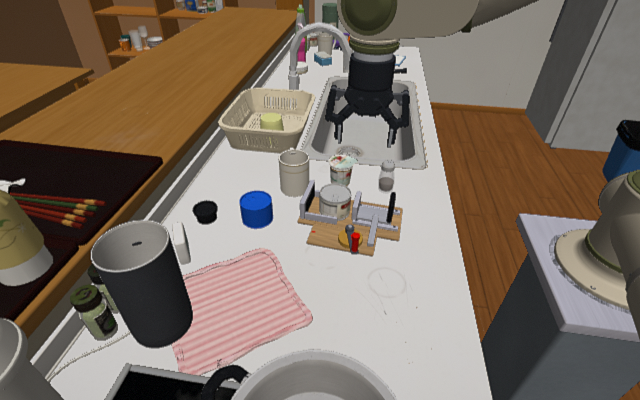

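The scene view shows the clamp around (320,245), with the red post at (265,212), the black plate at (293,250) and the mill, tub and mug to its right. In the side view the post is at (355,242) and the plate at (391,205). I'll zoom in on both.

```bash
python3 - <<'E'
from h import *
a,b=load('s0'),load('d0')
A=cv2.resize(a['color'][190:290,250:390],None,fx=5,fy=5,interpolation=2)[:300*2,:,:]
B=cv2.resize(b['color'][175:260,290:410],None,fx=5.5,fy=5.5,interpolation=2)
A=cv2.resize(a['color'][190:290,250:390],(560,400),interpolation=2)
B=cv2.resize(b['color'][175:260,290:410],(800,567),interpolation=2)
cv2.imwrite('pics/a1.png',cv2.resize(A,(800,571))[:,:,::-1]);cv2.imwrite('pics/b1.png',B[:,:,::-1])
for n,i in(('a',a),('b',b)):
    c=cv2.cvtColor(i['color'],cv2.COLOR_RGB2HSV); m=(((c[...,0]<6)|(c[...,0]>174))&(c[...,1]>170)&(c[...,2]>90)).astype(np.uint8)
    k,l,s,ce=cv2.connectedComponentsWithStats(m)
    for j in range(1,k):
        if s[j,4]>5: print(n,s[j],ce[j])
E
```

```text
a [262 202   6   3   9] [264.         202.66666667]
b [ 12 194  71   8 107] [ 50.72897196 197.1682243 ]
b [ 95 201   9   3  16] [ 99.4375 201.9375]
b [ 21 205  43  11 108] [ 42.93518519 210.2037037 ]
b [ 75 217  10   4  22] [ 79.63636364 218.18181818]
b [351 233   9  19 119] [354.65546218 241.35294118]
```

View pics/a1.png

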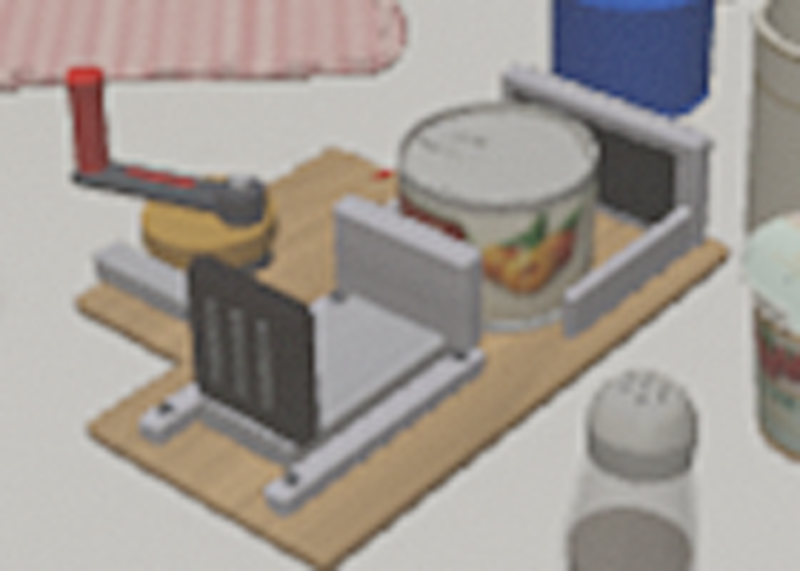

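View pics/b1.png

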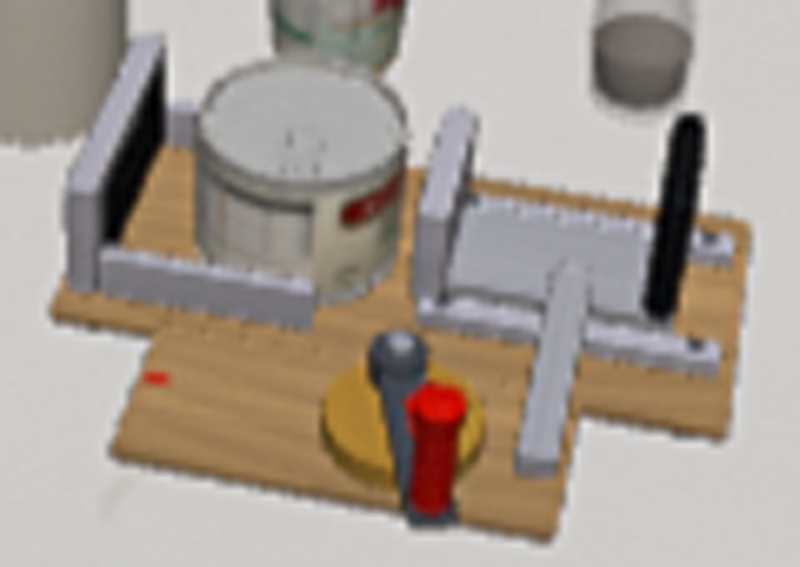

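The zooms show the hub, post, red mark and board corners clearly. I'll triangulate from these.

```bash
python3 - <<'E'
from h import *
a,b=load('s0'),load('d0')
S=lambda x,y:(250+x/5.714,190+y/5.714); D=lambda x,y:(290+x/6.667,175+y/6.667)
def P(n,s,d,z):
    p=plane(a,*S(*s),z) if s else None; q=plane(b,*D(*d),z) if d else None
    print(n,*(np.round(r,4)[:2] for r in (p,q) if r is not None))
    return np.mean([r for r in (p,q) if r is not None],0)
post=P('post',(85,75),(437,398),.086); hub=P('hub',(242,183),(399,343),.049); mark=P('mark',(384,174),(157,378),.012)
rr=P('rr',(325,566),(750,218),.012); rl=P('rl',(90,430),(727,428),.012); fr=P('fr',(728,250),None,.012); fl=P('fl',None,(52,312),.012)
pl=P('plate top mid',(252,282),(690,118),.080)
yaw=lambda v:np.degrees(np.arctan2(v[1],v[0]))
print('yaws',yaw(mark-hub),yaw(fr-rr),yaw(fl-rl),yaw(rl-rr)-90,'lens',np.linalg.norm((mark-hub)[:2]),np.linalg.norm((post-hub)[:2]),np.linalg.norm((fr-rr)[:2]))
print('lever',yaw(post-hub))
for n,p,l in(('hub',hub,(-5,85)),('rr',rr,(-115,-58)),('rl',rl,(-115,58)),('fr',fr,(125,-58)),('fl',fl,(125,58))):
  for y in(yaw(mark-hub),):
    t=np.radians(y);R=np.array([[np.cos(t),-np.sin(t)],[np.sin(t),np.cos(t)]]);print(n,'origin',p[:2]-R@np.array(l)/1000)
E
```

```text
post [0.5393 0.0737] [0.5467 0.0854]
hub [0.5569 0.0134] [0.561  0.0218]
mark [0.6415 0.0082] [0.6424 0.0123]
rr [ 0.4352 -0.1165] [ 0.4391 -0.1107]
rl [ 0.4454 -0.0065] [0.4497 0.0043]
fr [ 0.6691 -0.1379]
fl [ 0.6845 -0.0152]
plate top mid [ 0.4713 -0.0622] [ 0.4708 -0.0761]
yaws -5.029785137002839 -5.974885065883637 -3.395360828171278 -5.249278994029638 lens 0.08330459504028898 0.06400793792638307 0.23320777426360192
lever 104.41390933708406
hub origin [ 0.55647081 -0.06755596]
rr origin [ 0.55682268 -0.06594797]
rl origin [ 0.55699296 -0.06895179]
fr origin [ 0.54968776 -0.06918149]
fl origin [ 0.55490743 -0.06197069]
```

Estimates from the two views agree to about 1 cm: clamp yaw ≈ -5°, origin ≈ (0.556,-0.067), hub ≈ (0.559,0.018), lever ≈ 1.9 rad. The wrist view should refine these.

View pics/w0.png

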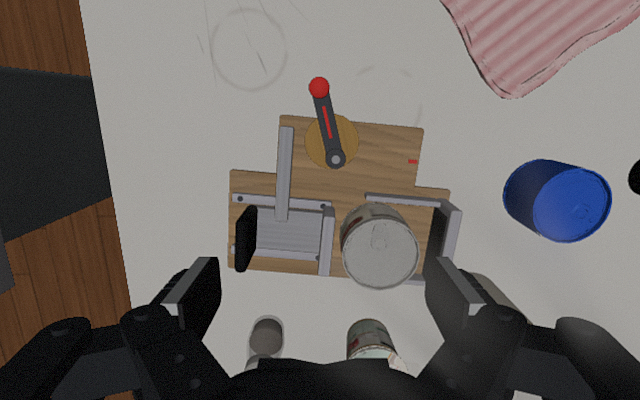

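```bash
python3 - <<'E'
from h import *
i=load('w0');c=cv2.cvtColor(i['color'],cv2.COLOR_RGB2HSV); m=(((c[...,0]<6)|(c[...,0]>174))&(c[...,1]>150)&(c[...,2]>80)).astype(np.uint8)
k,l,s,ce=cv2.connectedComponentsWithStats(m)
for j in range(1,k):
        if s[j,4]>15: print(s[j],ce[j], plane(i,*ce[j],.086)[:2],plane(i,*ce[j],.012)[:2])
E
```

```text
[309  77  20  21 332] [318.77710843  87.14457831] [0.54601474 0.08289428] [0.54506075 0.08612642]
[322 106  10  33 107] [326.70093458 121.63551402] [0.55236662 0.05620818] [0.55304477 0.05258325]
[408 160   9   4  27] [412.48148148 161.18518519] [0.62441956 0.02380535] [0.64361192 0.01185442]
```

The wrist view looks straight down: post top (319,87), hub (335,159), mark (412,161), board corners (228,268), (230,170) and (450,190), plate top centre about (246,238).

```bash
python3 - <<'E'
from h import *
i=load('w0')
pts={'hub':(335.5,159,.049),'post':(318.8,87,.086),'mark':(412.5,161,.012),'rr':(228,268,.012),'rl':(230,170,.012),'fl':(450,190,.012),'wf':(422,128,.012),'wr':(280,115,.012),'plateL':(251,207,.08),'plateR':(243,270,.08),'tin':(378,250,.058),'mill':(268,325,.09)}
p={k:plane(i,*v)[:2] for k,v in pts.items()}
for k,v in p.items(): print(k,np.round(v,4))
y=lambda v:np.degrees(np.arctan2(v[1],v[0]))
print(y(p['mark']-p['hub']),y(p['fl']-p['rl']),y(p['wf']-p['wr']),y(p['rl']-p['rr'])-90,'lever',y(p['post']-p['hub']))
t=np.radians(-5.);R=np.array([[np.cos(t),-np.sin(t)],[np.sin(t),np.cos(t)]])
for n,l in(('hub',(-5,85)),('mark',(77.5,85)),('rr',(-115,-58)),('rl',(-115,58)),('fl',(125,58)),('wf',(0,120))):print(n,p[n]-R@np.array(l)/1000)
E
```

```text
hub [0.5611 0.0199]
post [0.546 0.083]
mark [0.6436 0.0121]
rr [ 0.4397 -0.1121]
rl [0.4504 0.0025]
fl [ 0.6863 -0.0194]
wf [0.651  0.0462]
wr [0.5055 0.0592]
plateL [ 0.4853 -0.0181]
plateR [ 0.4743 -0.0799]
tin [ 0.6037 -0.0692]
mill [ 0.497  -0.1324]
-5.449625512559107 -5.303821844210962 -5.116015945884315 -5.352939055488662 lever 103.44571344644282
hub [ 0.55868732 -0.06519049]
mark [ 0.55900435 -0.06587108]
rr [ 0.55927034 -0.06429979]
rl [ 0.55989032 -0.06534241]
fl [ 0.55668816 -0.06632325]
wf [ 0.6405255  -0.07337767]
```

Yaw is -5.3°, origin (0.559,-0.065), hub (0.561,0.020), and the lever is at 103.4° world. That means a 108.7° clockwise turn. I'll put the shut fingers behind the post, with the tool yawed +13° so its face is square to the push.

```bash
python3 -m handwheel '-1.5 3 0 0 0 5 0; -3 6 0 0 0 10 0; -3.8 7.5 0 0 0 13.4 0; -3.8 7.5 -3 0 0 13.4 0; -3.8 7.5 -6 0 0 13.4 0; -3.8 7.5 -8 0 0 13.4 0; -3.8 7.5 -9 0 0 13.4 0; -3.8 7.5 -9 0 0 13.4 0' 30 && python3 -m handwheel '0 0 -3 0 0 0 0; 0 0 -6 0 0 0 0; 0 0 -8 0 0 0 0; 0 0 -8.7 0 0 0 0; 0 0 -8.7 0 0 0 0; 0 0 -8.7 0 0 0 0'
python3 - <<'E'
from h import *
h=np.array([.561,.020])
p=np.array(status.observe()['position'])[:2];d=p-h
print(p,np.linalg.norm(d),np.degrees(np.arctan2(d[1],d[0])))
w=grab('wrist','w1')
E
```

```text
time_s: 0.82
position: [0.5107, 0.0751, 0.139]
tool_rot: [[-0.232, 0.973, -0.005], [0.973, 0.232, 0.0], [0.002, -0.005, -1.0]]
ft_force: [-0.5, 0.3, 0.3]
grip_width: -0.0002
gripper_force: 0.0
time_s: 1.32
position: [0.5127, 0.0749, 0.0554]
tool_rot: [[-0.232, 0.973, 0.002], [0.973, 0.232, -0.0], [-0.0, 0.001, -1.0]]
ft_force: [0.8, -0.6, -0.5]
grip_width: -0.0
gripper_force: 0.0
[0.51272632 0.07494238] 0.07313694998631316 131.30330347923456
```

View pics/w1.png

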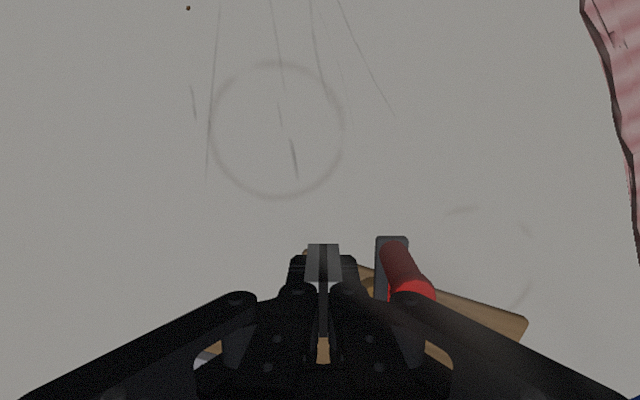

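The shut tips stand just behind the post, about 17 mm clear. I'll raise 1 cm so only the tips make contact, and work out the arc rows around the hub.

```bash
cat >> h.py <<'E'
H=np.array([.561,.020])
def arc(p0,th0,ths,s,r=.065):
    for th in ths:
        t=np.radians(th);q=H+np.array([r*np.cos(t)-s*np.sin(t),r*np.sin(t)+s*np.cos(t)])
        print(th,np.round((q-p0)*100,2),round(th-th0,1))
E
python3 - <<'E'
from h import *
p0=np.array([.512,.075])
th=103.4
for a in range(2):
    ths=[th]*(a==0)+[th-6.5*k for k in range(1,8 if a==0 else 9)]
    arc(p0,th,ths,.020)
    t=np.radians(ths[-1]);p0=H+np.array([.065*np.cos(t)-.02*np.sin(t),.065*np.sin(t)+.02*np.cos(t)]);th=ths[-1]
E
```

```text
103.4 [1.45 0.36] 0.0
96.9 [2.13 0.71] -6.5
90.4 [2.85 0.99] -13.0
83.9 [3.6  1.18] -19.5
77.4 [4.37 1.28] -26.0
70.9 [5.14 1.3 ] -32.5
64.4 [5.9  1.23] -39.0
57.900000000000006 [6.66 1.07] -45.5
51.400000000000006 [ 0.73 -0.24] -6.5
44.900000000000006 [ 1.43 -0.56] -13.0
38.400000000000006 [ 2.09 -0.96] -19.5
31.900000000000006 [ 2.7  -1.44] -26.0
25.400000000000006 [ 3.25 -1.97] -32.5
18.900000000000006 [ 3.74 -2.57] -39.0
12.400000000000006 [ 4.16 -3.22] -45.5
5.900000000000006 [ 4.5  -3.91] -52.0
```

```bash
python3 -m handwheel '0.5 0.1 1 0 0 0 0; 1.45 0.36 1 0 0 0 0; 2.13 0.71 1 0 0 -6.5 0; 2.85 0.99 1 0 0 -13 0; 3.6 1.18 1 0 0 -19.5 0; 4.37 1.28 1 0 0 -26 0; 5.14 1.3 1 0 0 -32.5 0; 5.9 1.23 1 0 0 -39 0' && python3 - <<'E'
from h import *
i=grab('side','d2')
c=cv2.cvtColor(i['color'],cv2.COLOR_RGB2HSV); m=(((c[...,0]<6)|(c[...,0]>174))&(c[...,1]>170)&(c[...,2]>90)).astype(np.uint8)
k,l,s,ce=cv2.connectedComponentsWithStats(m)
for j in range(1,k):
    if s[j,4]>5 and s[j,0]>250:
        q=plane(i,s[j,0]+s[j,2]/2,s[j,1]+2.5,.086)[:2]; d=q-H; print(s[j],q,np.linalg.norm(d),np.degrees(np.arctan2(d[1],d[0])))
p0=H+np.array([0,0]);t=np.radians(64.4);p=H+np.array([.065*np.cos(t)-.02*np.sin(t),.065*np.sin(t)+.02*np.cos(t)])
arc(p,64.4,[64.4-6.5*k for k in range(1,9)],.02)
E
```

```text
time_s: 2.03
position: [0.5708, 0.0878, 0.0662]
tool_rot: [[0.437, 0.9, -0.0], [0.9, -0.437, 0.0], [0.0, -0.0, -1.0]]
ft_force: [-5.6, 1.1, 3.9]
grip_width: -0.0001
gripper_force: 2.9
[331 229   6  19  96] [0.58981014 0.08340346] 0.06964211007594141 65.56324447306545
57.900000000000006 [ 0.75 -0.16] -6.5
51.400000000000006 [ 1.49 -0.4 ] -13.0
44.900000000000006 [ 2.19 -0.72] -19.5
38.400000000000006 [ 2.85 -1.12] -26.0
31.900000000000006 [ 3.46 -1.59] -32.5
25.400000000000006 [ 4.01 -2.13] -39.0
18.900000000000006 [ 4.5  -2.73] -45.5
12.400000000000006 [ 4.91 -3.38] -52.0
```

The push is working: about 5.7 N, lever near 65°. Continuing.

```bash
python3 -m handwheel '0.75 -0.16 0 0 0 -6.5 0; 1.49 -0.4 0 0 0 -13 0; 2.19 -0.72 0 0 0 -19.5 0; 2.85 -1.12 0 0 0 -26 0; 3.46 -1.59 0 0 0 -32.5 0; 4.01 -2.13 0 0 0 -39 0; 4.5 -2.73 0 0 0 -45.5 0; 4.91 -3.38 0 0 0 -52 0' && python3 - <<'E'
from h import *
p=np.array(status.observe()['position'])[:2]
i=grab('side','d3');j=grab('scene','s3')
A=cv2.resize(j['color'][180:290,250:390],(560,440),interpolation=2)
B=cv2.resize(i['color'][175:265,290:410],(560,420),interpolation=2)
cv2.imwrite('pics/m3.png',cv2.resize(np.vstack([A,B])[:,:,::-1],(390,600)))
t=np.radians(12.4);p0=H+np.array([.065*np.cos(t)-.02*np.sin(t),.065*np.sin(t)+.02*np.cos(t)]); print(p,p0)
arc(p0,12.4,[7,2,-1,-3,-5.3,-7],.02)
for i in(i,j):
  c=cv2.cvtColor(i['color'],cv2.COLOR_RGB2HSV); m=(((c[...,0]<6)|(c[...,0]>174))&(c[...,1]>150)&(c[...,2]>80)).astype(np.uint8)
  k,l,s,ce=cv2.connectedComponentsWithStats(m)
  for j in range(1,k):
    if s[j,4]>5 and s[j,0]>250:
        q=plane(i,s[j,0]+s[j,2]/2,s[j,1]+2.5,.086)[:2]; d=q-H; print(s[j],q,np.linalg.norm(d),np.degrees(np.arctan2(d[1],d[0])))
E
```

```text
time_s: 2.75
position: [0.6213, 0.0547, 0.0662]
tool_rot: [[0.977, 0.213, 0.004], [0.212, -0.977, 0.002], [0.004, -0.001, -1.0]]
ft_force: [2.4, 8.0, -0.6]
grip_width: -0.0003
gripper_force: 3.3
[0.62125396 0.05470818] [0.62018899 0.05349124]
7 [ 0.29 -0.57] -5.4
2 [ 0.51 -1.12] -10.4
-1 [ 0.62 -1.46] -13.4
-3 [ 0.68 -1.69] -15.4
-5.3 [ 0.74 -1.96] -17.7
-7 [ 0.78 -2.16] -19.4
[342 205   3   3   8] [0.57862968 0.00464077] 0.023381865095028296 -41.062848137309715
[327 228  14   2  20] [0.5901588  0.08049368] 0.06715445277237671 64.26528327076674
[301 193   6   4  19] [0.61503762 0.02401936] 0.05418689400875159 4.253870473830113
[302 199   2   9  10] [0.59103123 0.00842302] 0.03218541774058307 -21.081559891243934
[306 201   1   8   8] [ 0.58792556 -0.00355772] 0.03577641743274106 -41.18334157522605
```

View pics/m3.png

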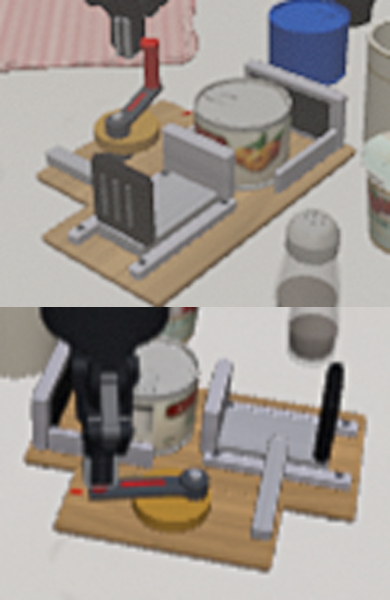

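The lever is about 10–12° world, still short of the mark. I'll push gently to about -3°, back off, lift, and look from above.

```bash
python3 -m handwheel '0.29 -0.57 0 0 0 -5.4 0; 0.51 -1.12 0 0 0 -10.4 0; 0.62 -1.46 0 0 0 -13.4 0; 0.68 -1.69 0 0 0 -15.4 0; 0.68 -1.69 0 0 0 -15.4 0; 0.68 -1.69 0 0 0 -15.4 0' && python3 -m handwheel '0 1 0 0 0 0 0; 0 2 0 0 0 0 0; 0 2 3 0 0 0 0; 0 2 6 0 0 0 0; 0 2 9 0 0 0 0; 0 2 12 0 0 0 0; -2 2 14 0 0 0 0; -4 2 14 0 0 0 0' && python3 -m handwheel '-1 0 0 0 0 7 0; -2 0 0 0 0 14 0; -3 -2 0 0 0 21 0; -3 -4 0 0 0 28 0; -3 -5 0 0 0 35 0; -3 -5 0 0 0 42 0; -3 -5 0 0 0 49 0; -3 -5 0 0 0 56 0' && python3 -m handwheel '0 0 0 0 0 7 0; 0 0 0 0 0 14 0; 0 0 0 0 0 21 0; 0 0 0 0 0 28 0; 0 0 0 0 0 34 0; 0 0 0 0 0 34 0; 0 0 0 0 0 34 0; 0 0 0 0 0 34 0' && python3 - <<'E'
from h import *
i=grab('wrist','w4');print(i['xyz'])
c=cv2.cvtColor(i['color'],cv2.COLOR_RGB2HSV); m=(((c[...,0]<6)|(c[...,0]>174))&(c[...,1]>150)&(c[...,2]>80)).astype(np.uint8)
k,l,s,ce=cv2.connectedComponentsWithStats(m)
for j in range(1,k):
    if s[j,4]>10:
      print(s[j],ce[j])
      for z in(.086,.042,.012):
        q=plane(i,*ce[j],z)[:2]; d=q-H; print('  ',q,np.linalg.norm(d),np.degrees(np.arctan2(d[1],d[0])))
E
```

```text
time_s: 3.35
position: [0.6279, 0.0371, 0.066]
tool_rot: [[0.999, -0.05, 0.004], [-0.05, -0.999, 0.0], [0.004, -0.001, -1.0]]
ft_force: [2.6, 3.4, 0.3]
grip_width: 0.0001
gripper_force: 1.8
time_s: 4.02
position: [0.5879, 0.0573, 0.2088]
tool_rot: [[0.999, -0.051, 0.008], [-0.051, -0.999, -0.001], [0.008, 0.001, -1.0]]
ft_force: [0.4, -0.7, -0.4]
grip_width: 0.0002
gripper_force: 0.0
time_s: 4.68
position: [0.5566, 0.0072, 0.2046]
tool_rot: [[0.596, 0.803, -0.0], [0.803, -0.596, -0.0], [-0.0, -0.0, -1.0]]
ft_force: [0.3, 0.1, -0.6]
grip_width: -0.0006
gripper_force: 0.0
time_s: 5.35
position: [0.5567, 0.007, 0.2045]
tool_rot: [[0.055, 0.999, -0.0], [0.999, -0.055, -0.0], [-0.0, -0.0, -1.0]]
ft_force: [0.3, 0.2, 0.5]
grip_width: -0.0002
gripper_force: 0.0
[0.56035039 0.07723084 0.34761698]
[399 163   8   4  15] [402.6        164.46666667]
   [0.61860884 0.02907715] 0.05831958107319862 8.954209067604209
   [0.62840703 0.02097844] 0.0674141296568158 0.8316098417789998
   [0.63508761 0.01545658] 0.07422679160869275 -3.509264074925533
[401 166  21  23 351] [410.93162393 177.82905983]
   [0.62511563 0.01828621] 0.06413852991040808 -1.5311306696059934
   [0.63600816 0.00837262] 0.07590401601319456 -8.811563153447427
   [0.64343488 0.00161336] 0.08446051366603194 -12.573693427694986
[350 168  34   4 125] [367.072 169.608]
   [0.59141177 0.02658683] 0.03111691064174148 12.220825744567744
   [0.59663582 0.01806928] 0.035688086717257574 -3.1012120904962175
   [0.60019768 0.01226185] 0.039954182268451766 -11.167359152387379
```

View pics/w4.png

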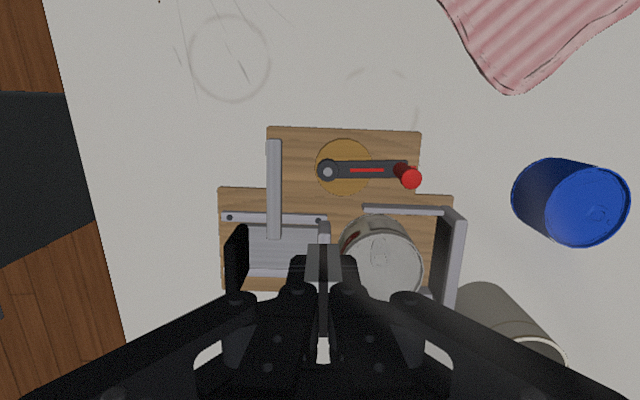

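The view from above shows the lever almost at the mark: post (411,178), hub (328,170). I'll compare its direction with the board's edges in this same picture.

```bash
python3 - <<'E'
from h import *
i=load('w4');P=lambda u,v,z:plane(i,u,v,z)[:2]
y=lambda v:np.degrees(np.arctan2(v[1],v[0]))
c=cv2.cvtColor(i['color'],cv2.COLOR_RGB2HSV); m=(((c[...,0]<6)|(c[...,0]>174))&(c[...,1]>120)&(c[...,2]>70))
v,u=np.where(m[164:174,345:388]); q=np.array([P(a+345,b+164,.042) for a,b in zip(u,v)])
l=cv2.fitLine(q.astype(np.float32),cv2.DIST_L2,0,.01,.01).ravel(); print('stripe',y(l[:2]))
h=P(328,170,.049);print('hub',h,'post',y(P(410.9,177.5,.086)-h),'stripe mid',y(q.mean(0)-h))
print('wing',y(P(420,132,.012)-P(267,127,.012)))
print('plate',P(234,257,.08),'edges top ', P(243,226,.08),P(226,288,.08),'jawtop',P(329,222,.062))
E
```

```text
stripe -3.1780407
hub [0.56160385 0.0209588 ] post -2.1753434263570695 stripe mid -4.577782735512121
wing -4.992075276950367
plate [ 0.47842619 -0.043184  ] edges top  [ 0.4892896  -0.01597094] [ 0.46783467 -0.07193364] jawtop [ 0.56007093 -0.02267457]
```

The lever is about 2° short. I'll return to the same contact pose and go 2.5 mm further.

```bash
python3 -m handwheel '1 1 0 0 0 -7 0; 2 2 0 0 0 -14 0; 3 3 0 0 0 -21 0; 4 4 0 0 0 -28 0; 5 5 0 0 0 -35 0; 6 5 0 0 0 -42 0; 7 5 0 0 0 -49 0; 7 5 0 0 0 -56 0' && python3 -m handwheel '0 0 0 0 0 -7 0; 0 0 0 0 0 -14 0; 0 0 -3 0 0 -21 0; 0 0 -6 0 0 -28 0; 0 0 -9 0 0 -35 0; 0 0 -12 0 0 -36.3 0; 0 0 -14 0 0 -36.3 0; 0 0 -14 0 0 -36.3 0' && python3 -m handwheel '0 -1 0 0 0 0 0; 0 -1.6 0 0 0 0 0; 0 -1.9 0 0 0 0 0; 0 -2.1 0 0 0 0 0; 0.06 -2.25 0 0 0 0 0; 0.06 -2.25 0 0 0 0 0; 0.06 -2.25 0 0 0 0 0'
```

```text
time_s: 6.07
position: [0.628, 0.0568, 0.2038]
tool_rot: [[0.861, 0.509, 0.0], [0.509, -0.861, -0.0], [0.0, 0.0, -1.0]]
ft_force: [-0.7, -0.5, -0.4]
grip_width: 0.0001
gripper_force: 0.0
time_s: 6.73
position: [0.6246, 0.0568, 0.06]
tool_rot: [[0.996, -0.094, -0.008], [-0.094, -0.996, 0.001], [-0.008, 0.0, -1.0]]
ft_force: [-0.5, 0.0, -1.3]
grip_width: 0.0002
gripper_force: 0.0
time_s: 7.32
position: [0.6281, 0.0343, 0.0656]
tool_rot: [[0.996, -0.092, 0.003], [-0.092, -0.996, 0.0], [0.002, -0.0, -1.0]]
ft_force: [0.6, 3.3, 2.2]
grip_width: -0.0002
gripper_force: 1.9
```

The tip moved about 2.8 mm further, which puts the lever at about -5.5° world, on the mark. I'll retreat, go behind the push plate with the same yaw (tool x lies along the push axis), and check on the way.

```bash
python3 -m handwheel '0 1 0 0 0 0 0; 0 2 0 0 0 0 0; 0 2 3 0 0 0 0; 0 2 6 0 0 0 0; 0 2 9 0 0 0 0; 0 2 12 0 0 0 0; -3 0 12 0 0 0 0; -6 -2 12 0 0 0 0' && python3 -m handwheel '-3 -2 0 0 0 0 0; -6 -4 0 0 0 0 0; -9 -6 0 0 0 0 0; -12 -6.9 0 0 0 0 0; -12.9 -6.9 0 0 0 0 0; -12.9 -6.9 0 0 0 0 0;-12.9 -6.9 0 0 0 0 0' && python3 - <<'E'
from h import *
w=grab('wrist','w5'); i=grab('scene','s5'); j=grab('side','d5')
B=np.hstack([cv2.resize(i['color'][180:290,250:390],(400,314),interpolation=2),cv2.resize(j['color'][175:265,290:410],(400,314),interpolation=2)])
cv2.imwrite('pics/m5.png',np.vstack([B,cv2.resize(w['color'],(800,500))[:286]])[:,:,::-1])
E
```

```text
time_s: 7.98
position: [0.5679, 0.0148, 0.1857]
tool_rot: [[0.996, -0.09, 0.004], [-0.09, -0.996, -0.001], [0.004, 0.001, -1.0]]
ft_force: [-0.0, -0.1, -0.5]
grip_width: 0.0001
gripper_force: 0.0
time_s: 8.57
position: [0.4392, -0.0546, 0.1847]
tool_rot: [[0.996, -0.092, 0.001], [-0.092, -0.996, -0.0], [0.001, 0.0, -1.0]]
ft_force: [0.6, -0.6, 0.6]
grip_width: -0.0003
gripper_force: 0.0
```

View pics/m5.png

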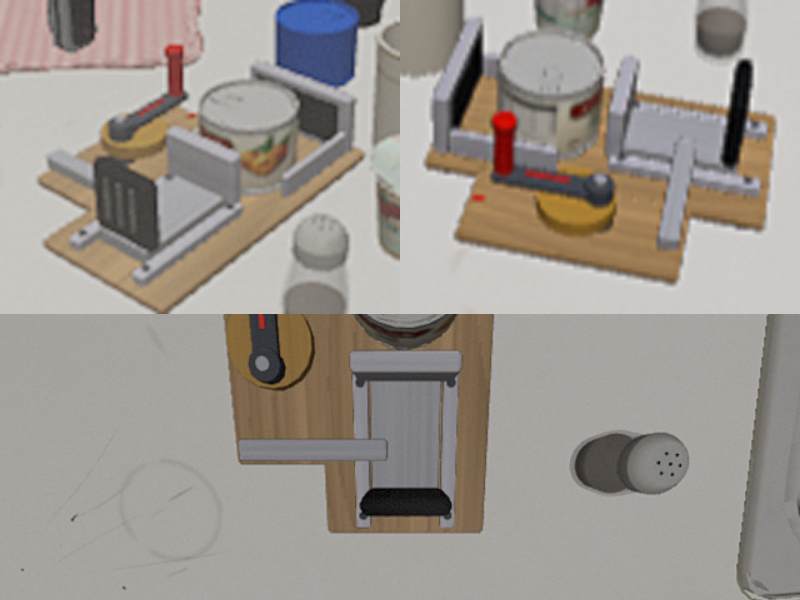

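The lever points close to the mark and the slide is still back. Before pushing I'll check its angle numerically from the stripe and post in these three pictures.

```bash
python3 - <<'E'
from h import *
y=lambda v:np.degrees(np.arctan2(v[1],v[0]))
for tag,box in(('d5',(300,360,205,250)),('s5',(280,330,190,235)),('w5',(150,260,0,80))):
    i=load(tag);c=cv2.cvtColor(i['color'],cv2.COLOR_RGB2HSV); m=(((c[...,0]<8)|(c[...,0]>172))&(c[...,1]>110)&(c[...,2]>60)).astype(np.uint8)
    x0,x1,y0,y1=box;z=np.zeros_like(m);z[y0:y1,x0:x1]=m[y0:y1,x0:x1]
    k,l,s,ce=cv2.connectedComponentsWithStats(z)
    for j in range(1,k):
        if s[j,4]<5: continue
        v,u=np.where(l==j); q=np.array([plane(i,a,b,.042)[:2] for a,b in zip(u,v)])
        f=cv2.fitLine(q.astype(np.float32),cv2.DIST_L2,0,.01,.01).ravel()
        print(tag,s[j],'stripe dir',y(f[:2]*np.sign(f[0])),'mid',q.mean(0),'mark',plane(i,*ce[j],.012)[:2],'top',plane(i,s[j,0]+s[j,2]/2-.5,s[j,1]+2,.086)[:2])
i=load('w5');P=lambda u,v,z:plane(i,u*.8,(v-314)*.8,z)[:2]
print('hub',P(262,363,.049),'wing edge',y(P(228,330,.012)-P(238,462,.012)),'right edge',y(P(493,330,.012)-P(483,531,.012)))
print('plate rear top edge',P(361,510,.08),P(449,510,.08),'jaw front', P(405,352,.062))
E
```

```text
d5 [341 205   7   3  14] stripe dir 41.593273 mid [ 0.58110125 -0.05569907] mark [ 0.58305675 -0.09304845] top [0.5777336  0.00275184]
d5 [318 207   7  19 111] stripe dir -82.871346 mid [ 0.62996419 -0.01253347] mark [ 0.63456931 -0.04716853] top [0.62570796 0.01790906]
d5 [327 224  14   4  25] stripe dir -4.322132 mid [0.59712862 0.01565289] mark [ 0.59994547 -0.01776139] top [0.5927555 0.0673409]
d5 [312 231   3   2   5] stripe dir -31.52322 mid [0.63820995 0.04332644] mark [0.64331235 0.01143869] top [0.63035698 0.0947503 ]
s5 [308 196   6  18  91] stripe dir 37.30561 mid [0.65560477 0.0362374 ] mark [0.69869272 0.06920789] top [0.61334529 0.00445228]
s5 [299 215   8   5  13] stripe dir -3.0174806 mid [0.59561596 0.01520667] mark [0.63511032 0.04716188] top [ 0.5374601  -0.03146179]
w5 [206   0   6  12  59] stripe dir -5.053368 mid [0.5851754  0.01806788] mark [0.5933112  0.02623649] top [0.5751547  0.00596664]
hub [0.56106684 0.01971176] wing edge -6.8512827217780075 right edge -5.255334918772062
plate rear top edge [ 0.47309751 -0.03180822] [ 0.46839672 -0.08229462] jaw front [ 0.55671321 -0.06503308]
```

The lever is within about 1° of the mark, and the plate's rear centre is at (0.471,-0.057). Next I lower behind it and push slowly along the clamp's x.

```bash
python3 -m handwheel '0 0 -3 0 0 0 0; 0 0 -6 0 0 0 0; 0 0 -9 0 0 0 0; 0 0 -12 0 0 0 0; 0 0 -13.3 0 0 0 0; 0 0 -13.3 0 0 0 0; 0 0 -13.3 0 0 0 0' && python3 -m handwheel '0.8 -0.07 0 0 0 0 0; 1.4 -0.13 0 0 0 0 0; 1.8 -0.17 0 0 0 0 0; 2.2 -0.2 0 0 0 0 0; 2.6 -0.24 0 0 0 0 0; 3 -0.28 0 0 0 0 0; 3.4 -0.32 0 0 0 0 0; 3.8 -0.35 0 0 0 0 0' && python3 -m handwheel '0.3 -0.03 0 0 0 0 0; 0.5 -0.05 0 0 0 0 0; 0.7 -0.07 0 0 0 0 0; 0.8 -0.08 0 0 0 0 0; 0.8 -0.08 0 0 0 0 0'
```

```text
time_s: 9.3
position: [0.4391, -0.0547, 0.051]
tool_rot: [[0.996, -0.092, -0.001], [-0.092, -0.996, 0.0], [-0.001, -0.0, -1.0]]
ft_force: [0.1, -0.2, 0.2]
grip_width: 0.0001
gripper_force: 0.0
time_s: 9.97
position: [0.4764, -0.0583, 0.0514]
tool_rot: [[0.996, -0.092, -0.001], [-0.092, -0.996, 0.0], [-0.001, -0.0, -1.0]]
ft_force: [-6.0, -0.0, 3.2]
grip_width: -0.0001
gripper_force: 2.5
time_s: 10.38
position: [0.4847, -0.0591, 0.0513]
tool_rot: [[0.996, -0.092, 0.0], [-0.092, -0.996, 0.0], [0.0, -0.0, -1.0]]
ft_force: [-2.9, 1.2, 2.3]
grip_width: -0.0001
gripper_force: 1.5
```

Moving with a 3–6 N push. I'll continue in small steps until the solid stop shows in the force.

```bash
python3 -m handwheel '0.1 -0.01 0 0 0 0 0; 0.2 -0.02 0 0 0 0 0; 0.3 -0.03 0 0 0 0 0; 0.3 -0.03 0 0 0 0 0' | grep -E 'posi|ft_'; python3 -m handwheel '0.1 -0.01 0 0 0 0 0; 0.2 -0.02 0 0 0 0 0; 0.2 -0.02 0 0 0 0 0; 0.2 -0.02 0 0 0 0 0' | grep -E 'posi|ft_'
```

```text
position: [0.4858, -0.0592, 0.0512]
ft_force: [-12.1, 0.6, 8.7]
position: [0.4858, -0.0591, 0.0511]
ft_force: [-21.2, -0.8, 14.1]
```

Force rises with no motion at x=0.4858, so it has hit a stop. I'll back off, lift, and check whether that is fully home.

```bash
python3 -m handwheel '-1 0.1 0 0 0 0 0; -3 0.3 0 0 0 0 0; -5 0.5 0 0 0 0 0; -5 0.5 4 0 0 0 0; -5 0.5 8 0 0 0 0; -5 0.5 12 0 0 0 0; -5 0.5 13.4 0 0 0 0; -5 0.5 13.4 0 0 0 0' >/dev/null; python3 -m handwheel '0 0 0 0 0 0 0; 0 0 0 0 0 0 0' | grep posi; python3 - <<'E'
from h import *
w=grab('wrist','w6'); i=grab('scene','s6'); j=grab('side','d6')
B=np.hstack([cv2.resize(i['color'][180:290,250:390],(400,314),interpolation=2),cv2.resize(j['color'][175:265,290:410],(400,314),interpolation=2)])
cv2.imwrite('pics/m6.png',np.vstack([B,cv2.resize(w['color'],(800,500))[:286]])[:,:,::-1])
E
```

```text
position: [0.4393, -0.0547, 0.1843]
```

View pics/m6.png

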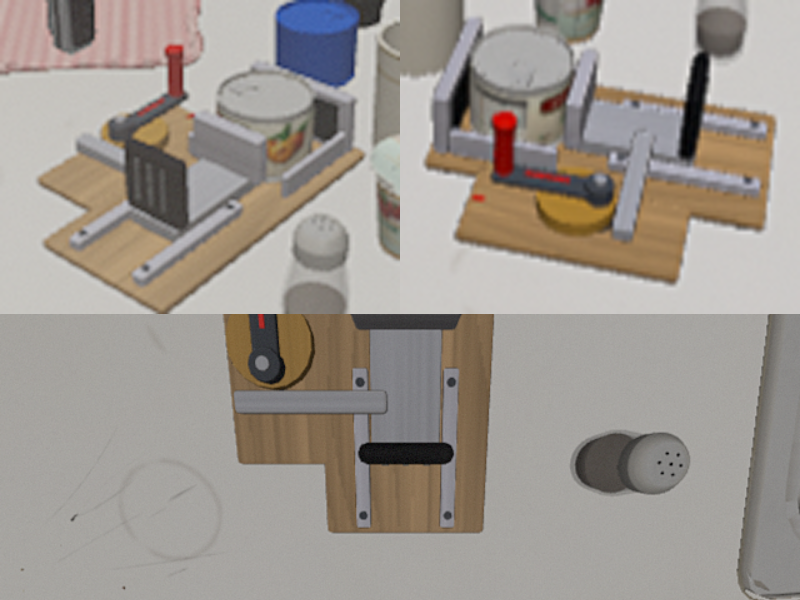

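The tin sits against the end stop with the jaw on it, and the lever is unmoved. I'll measure the slide travel and final positions.

```bash
python3 - <<'E'
from h import *
a,b=load('w5'),load('w6')
P=lambda i,u,v,z:plane(i,u*.8,(v-314)*.8,z)[:2]
print('arm travel',P(b,310,391,.034)-P(a,310,439,.034), P(b,310,413,.034)-P(a,310,461,.034))
R=np.array([.9957,-.0925]);O=np.array([.559,-.0653])
for n,q in(('arm rear edge',P(b,310,413,.034)),('jaw rear',P(b,405,328,.062)),('jaw rear before',P(a,405,374,.062))):print(n,(q-O)@R)
j=load('d6');D=lambda x,y,z:plane(j,290+(x-400)*120/400,175+y*90/314,z)[:2]
t=(D(472,60,.058)+D(574,60,.058))/2;print('tin',t,(t-O)@R)
k=load('d5');t=(plane(k,290+(497-400)*.3,175+65*.2866,.058)[:2]+plane(k,290+(603-400)*.3,175+65*.2866,.058)[:2])/2;print('tin before',(t-O)@R)
for i in(k,j):
    c=cv2.cvtColor(i['color'],cv2.COLOR_RGB2HSV); m=((c[...,0]<6)|(c[...,0]>174))&(c[...,1]>170)&(c[...,2]>90)
    v,u=np.where(m[205:228,315:327]);print('post px',u.mean(),v.mean())
E
```

```text
arm travel [ 0.02879846 -0.0044789 ] [ 0.02960158 -0.00459388]
arm rear edge -0.033033524309362565
jaw rear 0.009606874448843011
jaw rear before -0.013714782712110546
tin [ 0.62552167 -0.08116734] 0.0677033529074517
tin before 0.047726057309959276
post px 5.805825242718447 10.242718446601941
post px 5.801980198019802 10.405940594059405
```

The slide travelled about 29.5 mm, the tin is at 67.7 mm (about 68 expected when clamped), and the lever hasn't moved. Handing in.

```bash
python3 -c "
from rig import env
print(env.close_job())"
```

```text
the job is handed in; nothing more can be done
None
```

The job is handed in: the lever was pushed to within about 1° of the red mark first, then the slide was pushed to its solid stop (about 29.5 mm of travel), and the tin is up against the end stop at 67.7 mm.

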